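# Unlock the meal carrier by feeling for the slot

## Task

Take the flat-bladed T-handle key out of the key block and put it into the lock on the meal carrier's lid; pressing lightly, turn it gently back and forth until you feel it drop fully home in the hidden slot. Then turn it counter-clockwise (seen from above) to its stop, where the handle lies parallel to the carrier's long sides, and leave the key standing there, let go. Do not force the lock, and leave everything else where it is.

Things in the scene. Friction and masses are not known exactly. Their poses are not given: they have to be found in the camera images.
- key_grip (a point): middle of the handle of the flat-bladed key, on the key's axis, 56 mm above the blade's tip. The handle is an upright steel plate 50 mm (key x) x 14 mm (key y) x 36 mm high; the point lies 19 mm above its lower edge and 17 mm below its top. x runs along the handle and along the blade, z up
- key_tip (a point): centre of the lower end of the blade of the flat-bladed key, same axes as key_grip
- key: the flat-bladed T-handle key, steel, about 0.11 kg, 73 mm tall, standing upright: handle plate on a round shank of 18 mm diameter that ends below in a flat blade 18 mm (key x) x 5 mm (key y) x 9 mm high. Origin and axes as key_tip
- block: black key block fixed to the table, 70 x 150 x 30 mm, with two round holes of 21 mm diameter, 24 mm deep, 40 mm either side of its centre along its y; the two keys stand in them, in either order, each with its tip 6 mm above the table. Origin at the centre of its underside
- round_key_grip (a point): grip point of the other key in the block, which does not fit: round knob of 36 mm diameter and 22 mm height on a round shank, no blade; 58 mm tall overall, the point 47 mm above its tip; leave alone
- carrier: grey meal carrier, a flat closed box fixed to the table, 260 mm (its x) x 360 mm (its y: the long sides) x 100 mm high; origin at the centre of its underside. On its lid sits the lock, a square aluminium housing 56 x 56 x 24 mm
- lock_mouth (a point): centre of the mouth of the lock's round well, at the top of the housing, 124 mm above the table, 60 mm from the carrier's centre towards its -x; axes as the carrier's. The well is 20.6 mm in diameter with a 3 mm chamfer at the mouth. A fully seated key has its tip 21 mm below the mouth, its shank's shoulder resting on the core
- lock_core (a point): on the well's axis, 12 mm below the mouth: the flat face of the turning core. A slot 7.2 mm wide runs across it; the key drops 9 mm into it when blade and slot agree within about 0.12 rad. The slot cannot be seen: it starts 0.45 to 1.75 rad clockwise (from above) of the carrier's y, its end stop is parallel to y. It turns stiffly (0.08 N m) and stays; a key pressed above about 12 N drags it along. Over 40 N breaks it
- tray1: lower of two stacked closed meal trays, white base and clear lid, 156 x 206 x 47 mm; leave alone; origin at the centre of its underside
- tray2: upper of the two stacked meal trays, same size; leave alone; origin at the centre of its underside
- tray3: single closed meal tray, same size; leave alone; origin at the centre of its underside
- tape: roll of cardboard-coloured tape, 90 mm across, 45 mm high, lying flat on the carrier's lid behind the lock; leave alone; origin at the centre of its underside
- marker: black marker pen, 16 mm thick, about 120 mm long, lying on the table; leave alone
- spray: white spray-cleaner bottle, 64 mm across, 170 mm high; leave alone; origin at the centre of its underside
- padlock: small brass padlock with its shackle up, 45 x 30 x 66 mm; leave alone; origin at the centre of its underside

How it is judged:
On the way, in this order (a step that is already met when the one before it is completed fails the run):
1. the key has dropped fully home in the slot: its tip at least 19.5 mm below the lock's mouth, within 4 mm of its axis (z of key_tip in the frame of lock_mouth below -0.0195 m and horizontal distance between key_tip and lock_mouth below 0.004 m), for 0.2 s.
2. only then the key, still home, is turned until its handle is parallel to the carrier's long sides within 0.22 rad (z of key_tip in the frame of lock_mouth below -0.0195 m and angle between the x axis of key_tip and the y axis of carrier, either way round below 0.22 rad), for 0.2 s.
At the end, for the whole second after the job is handed in: The flat-bladed key stands upright (within 0.15 rad) and at rest in the lock, its tip at least 19.5 mm below the mouth and within 4 mm of the well's axis, its handle parallel to the carrier's long sides within 0.22 rad (about 12 degrees) (all of step 2 and horizontal distance between key_tip and lock_mouth below 0.004 m and angle between key_tip's own z axis and vertical below 0.15 rad and linear speed of key below 0.02 m/s); the robot touches nothing.
It fails at once if the lock is forced: more than 40 N between key and carrier (contact force between key and carrier above 40 N).
It fails at once if the other key or a bystander is moved by more than 25 mm (distance of any of round_key_grip, tray1, tray2, tray3, tape, marker, spray, padlock from where it was at the start of the episode above 0.025 m).
It also fails if it takes over 61 s, if anything falls off the work surface, if the arm or the gripper's body presses on something with over 40 N, if the wrist force passes 120 N, or if a joint passes its speed limit or range.

## Robot

A 7-joint arm with a two-finger parallel gripper is mounted at the origin on the work surface. World frame = base frame: x ahead of the robot, y to its left, z up, the work surface at z = 0. Lengths are in m, angles in rad, forces in N, time in s.
With the tool pointing down it reaches from about 0.425 to 0.875 m from the base axis. Payload 4.7 kg.
Tool frame: the origin (TCP) lies on the centre line of the jaws, within the pads' length; the fingertips stand ahead of it and the grasp point (between the pads) lies 8 mm behind it (ctrl.finger_overhang is the x of the fingertips in the tool frame, in m); x points along the fingers, z is the direction in which the jaws open and shut, and the axes are right-handed (so a half turn about x gives the same grasp; the last joint's range is limited). The gripper opens to 87 mm and grips with 3 to 60 N. Pads are 19 mm wide; open, the fingers measure 117 mm over their backs; the gripper's body (75 mm by 190 mm) begins 51 mm behind the grasp point.
Start: joints at [-1.282, 0.321, -0.07, 1.45, 0.023, 1.371, -0.057], TCP at [0.176, 0.626, 0.234] pointing down, gripper open.
Joint ranges: [-2.86, 2.86], [-0.3, 2.09], [-1.38, 1.24], [0.06, 2.45], [-1.56, 4.7], [0.09, 2.05], [-2.69, 2.69]. Speed limits (rad/s): [2.57, 2.57, 3.14, 3.14, 3.14, 3.14, 3.14].

## Interface

Orientations are given as a rotation vector (axis times angle).
In Python, from bench import readout, viewer, job, nets, ctrl gives the robot as it stands.
- The arm moves only by the shell command python3 -m creep 'ROWS' [FORCE]. ROWS is JSON, a list of rows, each an object with "linear": the shift along the tool's x, y, z in m, a list of three; "twist": the turn, a rotation vector about the tool's x, y, z in degrees, a list of three; "fingers": the gripper's target within -1 to 1 (shut at 1, half-way at 0, fully open at -1). A call has 1 to 8 rows; each row is the pose to reach, as a shift and turn from the pose commanded when the call began, along the tool's axes at that moment; what a row does not reach only later rows make up. A row lasts 1/12 s, in which the tool goes at most 41.7 mm and 7.16 degrees, less where a joint would pass 70% of its speed; a pose out of reach is approached as far as the arm can. A call with a gripper value outside its range is refused whole. The fingers move at their own pace and stop on an object; FORCE is the grip in N (left out, the last holds). Time passes only in rows, so rows that repeat a pose let the fingers close. It gives the time, the measured TCP pose, the force and the opening at its end, in the units of the state.
- readout.get_state(): the state, without advancing time (a new reading comes with each control period).
- viewer.get_image(name): name is "side" or "top" or "wrist"; returns (picture, depth): 480x640x3 uint8, red, green, blue; 480x640 float32, m along the optical axis (not along the pixel's ray), 0 where there is no reading.
- viewer.camera_params(name): a dict with "K" (3x3 intrinsics, pixels), "cam_to_world" (4x4, takes a point from camera to world coordinates). Camera axes: x right, y down, z forward; pixel columns grow to the right and rows downward; lengths in m; the calibration is good to about 2 mm. A picture is of the moment at which its call begins: read the wrist's pose just before it. camera_params takes no time and is no camera call; for the wrist camera it gives the pose at the moment of the call.
- job.close_job(): hands the job in, once; it reports no verdict.
Trained networks look in the newest picture that a camera, given by its name, has taken for a name from the list of things; names that differ only in an ending like _2 or _b are one class to them, and where a whole thing is asked for, a point or a joint stands for the part that bears it (a point fixed in the world has none). Each returns a list of dicts, best first, with "conf" (0 to 1); they miss things now and then, are a little off and sometimes report something else, mostly with a low value. They report only what shows in the picture. A call takes as long as a camera call.
- nets.boxes_of(camera, label): "centre" ([x, y, z] in m, in world coordinates, good to about 4 mm: the middle of the surface that is visible of it).
- nets.place_of(camera, label): "centre" ([x, y, z] in m, in world coordinates, good to about 4 mm: a listed point, or the origin of a listed thing).
The state is a dict: "time": time; "joint_positions": joint angles; "qd": joint speeds; "joint_torque": joint torques, N m; "position": TCP position; "tool_rot": TCP orientation; "ft_force": force on the tool from outside, world axes, zero at the start; "torque": the same for the moment, N m; "grip_width": opening from 0.0 (shut) to 1.0 (fully open).
Only numpy, scipy, OpenCV 4.12 (cv2) and the standard library are available. Lean on these libraries where they do the work, as an engineer would, in place of code of your own. Each camera call takes 0.05 s, during which the arm holds its last target.

## Working session

There is one attempt and no reset: what is moved stays moved. The work goes in short steps, Python scripts to look and compute and a shell command to move; the robot and the scene stay as the last step left them, time stands still between calls to the robot, and variables do not carry over. Pictures are saved under pics/ and viewed, and the job is handed in when it is done.

```bash
ls; mkdir -p pics
cat > h.py <<'E'
import numpy as np, cv2
from scipy.spatial.transform import Rotation as R
from bench import readout, viewer, job, nets, ctrl
def snap(cam,name):
    p,d=viewer.get_image(cam); cv2.imwrite(f'pics/{name}.png',p[:,:,::-1]); np.save(f'pics/{name}_d.npy',d)
    c=viewer.camera_params(cam); np.savez(f'pics/{name}_c.npz',**{k:np.array(v) for k,v in c.items()}); return p,d,c
def unproj(c,d,u,v):
    K=np.array(c['K']);T=np.array(c['cam_to_world']);z=d[v,u]
    return (T@np.array([(u-K[0,2])/K[0,0]*z,(v-K[1,2])/K[1,1]*z,z,1]))[:3]
def cloud(c,d):
    K=np.array(c['K']);T=np.array(c['cam_to_world']);v,u=np.mgrid[0:480,0:640]
    P=np.stack([(u-K[0,2])/K[0,0]*d,(v-K[1,2])/K[1,1]*d,d],-1)
    W=P@T[:3,:3].T+T[:3,3]; W[d<=0]=np.nan; return W
def st():
    s=readout.get_state(); Rm=R.from_rotvec(s['tool_rot']).as_matrix()
    print('t',round(s['time'],2),'p',np.round(s['position'],4),'F',np.round(s['ft_force'],1),'T',np.round(s['torque'],2),'g',round(float(s['grip_width']),3)); print(np.round(Rm,3).tolist()); return s,Rm
E
python3 - <<'E'
from h import *
st(); print(ctrl.finger_overhang, [x for x in dir(ctrl) if x[0]!='_'])
for cam in ['top','side']:
    p,d,c=snap(cam,cam+'0'); print(cam,np.round(c['cam_to_world'],3).tolist())
    for l in ['key_grip','round_key_grip','lock_mouth','carrier','block']:
        r=nets.place_of(cam,l); print(l,[(np.round(x['centre'],4).tolist(),round(x['conf'],2)) for x in r[:2]])
st()
E
```

```text
pics
t 0.0 p [0.1763 0.6251 0.2325] F [-0.5 -0.7  0.3] T [-0.05 -0.   -0.03] g 1.002
[[-0.0, -0.962, 0.271], [-0.002, 0.271, 0.962], [-1.0, -0.0, -0.002]]
0.011 ['MotionError', 'finger_overhang']
top [[0.02, -0.988, 0.154, 0.367], [-1.0, -0.023, -0.017, -0.071], [0.02, -0.153, -0.988, 1.361], [0.0, 0.0, 0.0, 1.0]]
key_grip [([0.3422, -0.2928, -0.0034], 0.68), ([0.4527, 0.3157, 0.0676], 0.45)]
round_key_grip [([0.4679, 0.2399, 0.056], 0.43)]
lock_mouth [([0.5983, -0.1078, 0.1231], 0.94)]
carrier [([0.6566, -0.0947, 0.0011], 0.94)]
block [([0.4606, 0.2807, -0.0057], 0.61)]
side [[-0.81, -0.315, 0.495, -0.236], [-0.586, 0.455, -0.671, 0.94], [-0.014, -0.833, -0.553, 0.968], [0.0, 0.0, 0.0, 1.0]]
key_grip [([0.4516, 0.3195, 0.0628], 0.67), ([0.5337, -0.5482, 0.0029], 0.33)]
round_key_grip [([0.4707, 0.2427, 0.0524], 0.52)]
lock_mouth [([0.6006, -0.1104, 0.1249], 0.63)]
carrier [([0.6566, -0.0912, 0.0029], 0.81)]
block [([0.4567, 0.2792, -0.0012], 0.9)]
t 0.6 p [0.1764 0.6256 0.2336] F [-0.7 -0.6 -0.4] T [-0.02  0.04  0.01] g 0.994
[[0.0, -0.962, 0.271], [0.0, 0.271, 0.962], [-1.0, -0.0, 0.0]]
```

View pics/top0.png

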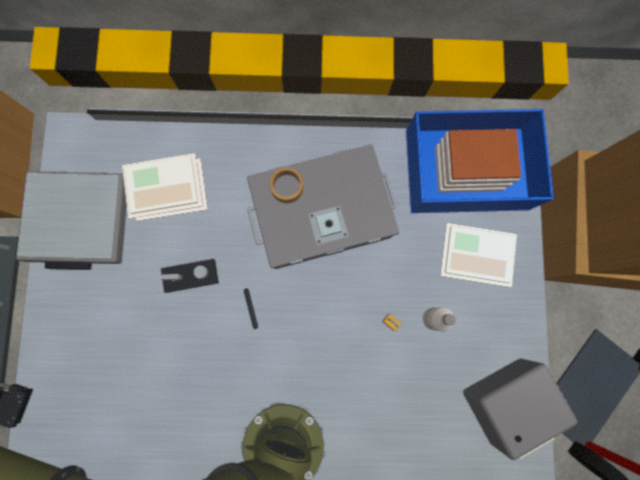

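View pics/side0.png

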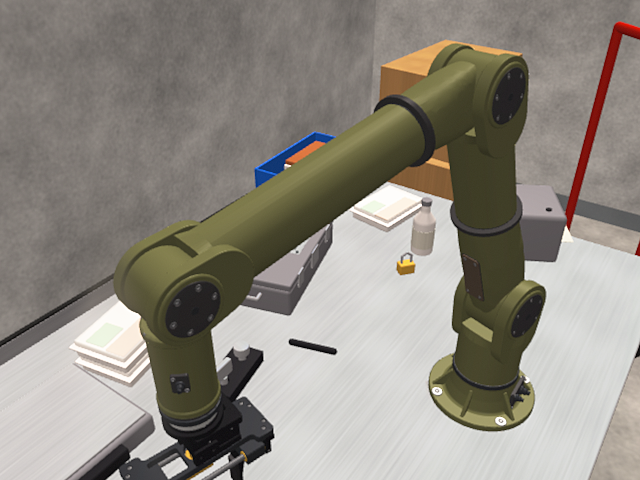

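The top view shows the block at (189,275), with the flat key left at (172,276) and the round one right at (200,271). The lock is at (328,223) on a rotated carrier, with the tape behind it. Next I get the yaws from depth and the target for a wrist look.

```bash
cat > geo.py <<'E'
from h import *
d=np.load('pics/top0_d.npy');c=np.load('pics/top0_c.npz');W=cloud(c,d)
def rect(lo,hi,x0,x1,y0,y1):
    m=(W[...,2]>lo)&(W[...,2]<hi)&(W[...,0]>x0)&(W[...,0]<x1)&(W[...,1]>y0)&(W[...,1]<y1)
    P=W[m]; print(len(P),np.round(P.mean(0),4),cv2.minAreaRect((P[:,:2]*1000).astype(np.float32)))
rect(.09,.108,.45,.9,-.35,.15)
rect(.115,.13,.5,.7,-.2,0)
rect(.024,.036,.38,.54,.18,.38)
rect(.045,.1,.38,.54,.28,.38)
rect(.045,.1,.38,.54,.18,.28)
print(np.array(c['K']))
E
python3 geo.py
```

```text
11502 [ 0.6562 -0.0974  0.1011] ((680.6405029296875, -154.0045166015625), (282.479736328125, 504.2629089355469), 19.210573196411133)
416 [ 0.6056 -0.1059  0.1244] ((632.0072021484375, -81.89989471435547), (154.93112182617188, 72.67388153076172), 45.39932632446289)
1036 [0.4601 0.2789 0.0305] ((461.65374755859375, 280.19183349609375), (70.7900390625, 152.24566650390625), 11.914741516113281)
125 [0.4526 0.3159 0.0748] ((452.3406677246094, 318.21063232421875), (14.562171936035156, 49.965335845947266), 1.5952293872833252)
149 [0.4692 0.2391 0.063 ] ((469.56256103515625, 240.34521484375), (35.10731887817383, 34.28626251220703), 17.70376205444336)
[[467.86302108   0.         320.89926227]
 [  0.         467.86302108 238.68213284]
 [  0.           0.           1.        ]]
```

```bash
python3 -m creep '[{"linear":[-0.02,-0.35,-0.22],"twist":[72,0,0],"fingers":-1},{"linear":[-0.02,-0.35,-0.22],"twist":[72,0,0],"fingers":-1},{"linear":[-0.02,-0.35,-0.22],"twist":[72,0,0],"fingers":-1},{"linear":[-0.02,-0.35,-0.22],"twist":[72,0,0],"fingers":-1},{"linear":[-0.02,-0.35,-0.22],"twist":[72,0,0],"fingers":-1},{"linear":[-0.02,-0.35,-0.22],"twist":[72,0,0],"fingers":-1},{"linear":[-0.02,-0.35,-0.22],"twist":[72,0,0],"fingers":-1},{"linear":[-0.02,-0.35,-0.22],"twist":[72,0,0],"fingers":-1}]'
python3 - <<'E'
from h import *
s,Rm=st(); print(np.round(s['joint_positions'],3))
p,d,c=snap('wrist','w0'); print(np.round(c['cam_to_world'],3).tolist(),np.array(c['K'])[0,0])
for l in ['key_grip','round_key_grip']:
    r=nets.place_of('wrist',l); print(l,[(np.round(x['centre'],4).tolist(),round(x['conf'],2)) for x in r[:2]])
E
```

```text
time: 1.27
position: [0.4007, 0.3769, 0.2502]
tool_rot: [-0.227, 1.558, 0.228]
ft_force: [1.1, 0.3, 0.0]
grip_width: 1.003
t 1.27 p [0.4007 0.3769 0.2502] F [1.1 0.3 0. ] T [-0.08 -0.    0.01] g 1.003
[[0.0, -0.286, 0.958], [0.001, 0.958, 0.286], [-1.0, 0.001, 0.001]]
[-1.004  0.097  0.216  1.687 -0.022  1.359 -0.494]
[[0.964, 0.256, 0.077, 0.389], [0.267, -0.93, -0.254, 0.438], [0.006, 0.265, -0.964, 0.401], [0.0, 0.0, 0.0, 1.0]] 423.2093011131116
key_grip [([0.4525, 0.3218, 0.0614], 0.74), ([0.4673, 0.238, 0.0502], 0.46)]
round_key_grip [([0.4672, 0.238, 0.0509], 0.69)]
```

View pics/w0.png

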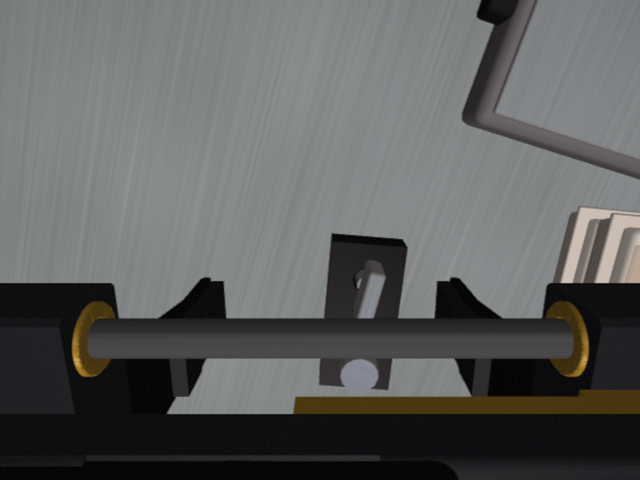

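The wrist view shows the flat key's handle at (372,290) and the round knob at (360,375), partly behind the gripper. I will shift so that both lie clear in the upper part of the picture.

```bash
python3 -m creep '[{"linear":[0,-0.157,0.03],"twist":[15,0,0],"fingers":-1},{"linear":[0,-0.157,0.03],"twist":[15,0,0],"fingers":-1},{"linear":[0,-0.157,0.03],"twist":[15,0,0],"fingers":-1},{"linear":[0,-0.157,0.03],"twist":[15,0,0],"fingers":-1},{"linear":[0,-0.157,0.03],"twist":[15,0,0],"fingers":-1},{"linear":[0,-0.157,0.03],"twist":[15,0,0],"fingers":-1}]'
python3 - <<'E'
from h import *
s,Rm=st(); print(np.round(s['joint_positions'],3))
p,d,c=snap('wrist','w1'); print(np.round(c['cam_to_world'],3).tolist())
for l in ['key_grip','round_key_grip']:
    r=nets.place_of('wrist',l); print(l,[(np.round(x['centre'],4).tolist(),round(x['conf'],2)) for x in r[:2]])
W=cloud(c,d)
for lo,hi in [(.06,.09),(.068,.083)]:
    m=(W[...,2]>lo)&(W[...,2]<hi)&(abs(W[...,0]-.452)<.06)&(abs(W[...,1]-.318)<.045)
    P=W[m]; print(len(P),P.mean(0),np.percentile(P[:,2],[5,50,95]),cv2.minAreaRect((P[:,:2]*1000).astype(np.float32)))
E
```

```text
time: 1.92
position: [0.4747, 0.2361, 0.2499]
tool_rot: [-0.024, 1.57, 0.025]
ft_force: [-1.0, 0.4, -0.1]
grip_width: 0.997
t 1.92 p [0.4747 0.2361 0.2499] F [-1.   0.4 -0.1] T [-0.02  0.06  0.  ] g 0.997
[[0.0, -0.032, 1.0], [0.001, 1.0, 0.032], [-1.0, 0.001, 0.0]]
[-0.854  0.052  0.357  1.736 -0.019  1.356 -0.461]
[[0.999, 0.033, 0.01, 0.471], [0.035, -0.965, -0.259, 0.31], [0.001, 0.259, -0.966, 0.4], [0.0, 0.0, 0.0, 1.0]]
key_grip [([0.4529, 0.3213, 0.0637], 0.81), ([0.4638, 0.2387, 0.0519], 0.58)]
round_key_grip [([0.4671, 0.2395, 0.0514], 0.95)]
1390 [0.45173956 0.32313442 0.07728828] [0.07470392 0.07771924 0.07918216] ((451.351806640625, 322.8987121582031), (14.118754386901855, 49.94356918334961), 2.8067662715911865)
1363 [0.45161064 0.32310094 0.0775444 ] [0.07514505 0.07773928 0.0791824 ] ((451.351806640625, 322.8987121582031), (14.118754386901855, 49.94356918334961), 2.8067662715911865)
```

View pics/w1.png

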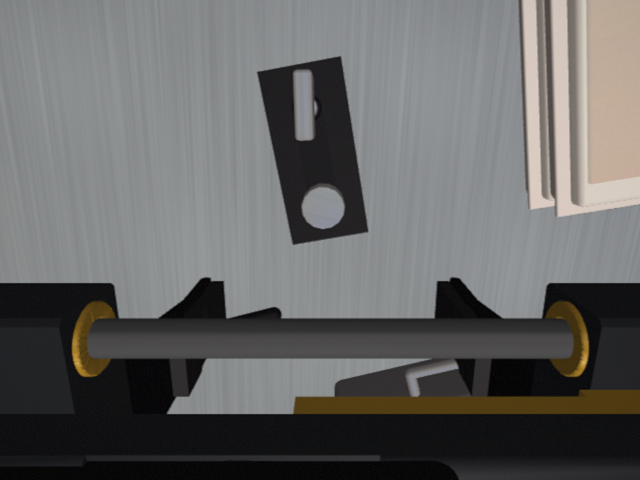

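The key's handle is at (304,105), nearly aligned with the image columns. The knob is at (323,206). I will take a second look from lower down, centred on x.

```bash
python3 -m creep '[{"linear":[0.09,0.016,-0.0225],"twist":[-1,0,0],"fingers":-1},{"linear":[0.09,0.016,-0.0225],"twist":[-1,0,0],"fingers":-1},{"linear":[0.09,0.016,-0.0225],"twist":[-1,0,0],"fingers":-1},{"linear":[0.09,0.016,-0.0225],"twist":[-1,0,0],"fingers":-1},{"linear":[0.09,0.016,-0.0225],"twist":[-1,0,0],"fingers":-1}]'
python3 - <<'E'
from h import *
s,Rm=st()
p,d,c=snap('wrist','w2'); print(np.round(c['cam_to_world'],3).tolist())
for l in ['key_grip','round_key_grip']:
    r=nets.place_of('wrist',l); print(l,[(np.round(x['centre'],4).tolist(),round(x['conf'],2)) for x in r[:2]])
W=cloud(c,d)
for lo,hi in [(.06,.09),(.073,.083)]:
    m=(W[...,2]>lo)&(W[...,2]<hi)&(abs(W[...,0]-.452)<.06)&(abs(W[...,1]-.318)<.045)
    P=W[m]; print(len(P),P.mean(0),np.percentile(P[:,2],[5,50,95]),cv2.minAreaRect((P[:,:2]*1000).astype(np.float32)))
E
```

```text
time: 2.48
position: [0.4512, 0.2534, 0.1605]
tool_rot: [-0.042, 1.57, 0.042]
ft_force: [0.2, 0.3, 0.6]
grip_width: 0.996
t 2.48 p [0.4512 0.2534 0.1605] F [0.2 0.3 0.6] T [-0.11  0.01 -0.01] g 0.996
[[0.001, -0.054, 0.999], [-0.0, 0.999, 0.054], [-1.0, -0.0, 0.001]]
[[0.999, 0.049, 0.018, 0.449], [0.052, -0.965, -0.259, 0.325], [0.004, 0.259, -0.966, 0.312], [0.0, 0.0, 0.0, 1.0]]
key_grip [([0.4508, 0.3209, 0.0615], 0.85)]
round_key_grip [([0.466, 0.2378, 0.0512], 0.89)]
2391 [0.45418203 0.32138919 0.07917223] [0.07747157 0.07930213 0.08050418] ((454.29400634765625, 320.61846923828125), (13.852547645568848, 49.38124465942383), 2.1517577171325684)
2391 [0.45418203 0.32138919 0.07917223] [0.07747157 0.07930213 0.08050418] ((454.29400634765625, 320.61846923828125), (13.852547645568848, 49.38124465942383), 2.1517577171325684)
```

View pics/w2.png

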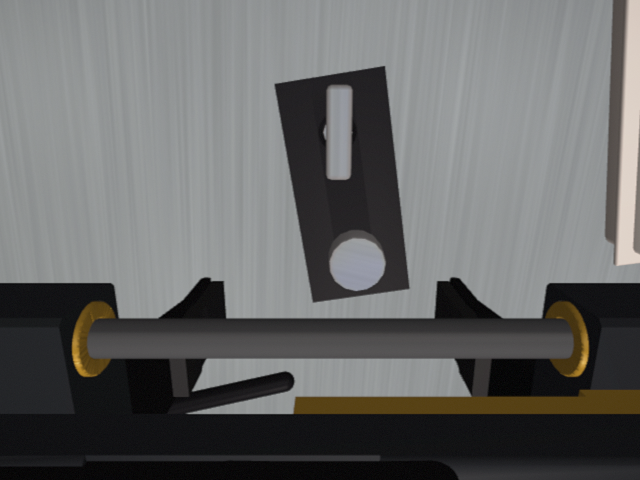

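Both wrist looks agree on the key at about (0.453, 0.321), top about 0.079, grip about 0.062. I will move over it and go down.

```bash
python3 -m creep '[{"linear":[0,0.0675,0.0055],"twist":[0,0,0],"fingers":-1},{"linear":[0,0.0675,0.0055],"twist":[0,0,0],"fingers":-1},{"linear":[0.02,0.0675,0.0055],"twist":[0,0,0],"fingers":-1},{"linear":[0.05,0.0675,0.0055],"twist":[0,0,0],"fingers":-1},{"linear":[0.08,0.0675,0.0055],"twist":[0,0,0],"fingers":-1},{"linear":[0.095,0.0675,0.0055],"twist":[0,0,0],"fingers":-1},{"linear":[0.106,0.0675,0.0055],"twist":[0,0,0],"fingers":-1},{"linear":[0.106,0.0675,0.0055],"twist":[0,0,0],"fingers":-1}]'
python3 - <<'E'
from h import *
s,Rm=st()
snap('wrist','w3')
E
```

```text
time: 3.3
position: [0.4531, 0.3196, 0.0527]
tool_rot: [-0.041, 1.571, 0.039]
ft_force: [-1.1, -1.0, -0.1]
grip_width: 1.001
t 3.3 p [0.4531 0.3196 0.0527] F [-1.1 -1.  -0.1] T [-0.08  0.04 -0.02] g 1.001
[[-0.001, -0.051, 0.999], [-0.001, 0.999, 0.051], [-1.0, -0.001, -0.001]]
```

View pics/w3.png

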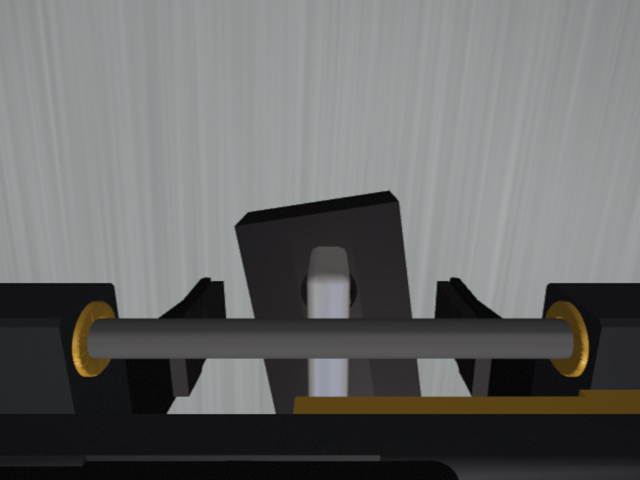

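The handle lies midway between the fingers, its column at 328 against a finger mid of about 330. Closing with 25 N.

```bash
python3 -m creep '[{"linear":[0,0,0],"twist":[0,0,0],"fingers":1},{"linear":[0,0,0],"twist":[0,0,0],"fingers":1},{"linear":[0,0,0],"twist":[0,0,0],"fingers":1},{"linear":[0,0,0],"twist":[0,0,0],"fingers":1},{"linear":[0,0,0],"twist":[0,0,0],"fingers":1},{"linear":[0,0,0],"twist":[0,0,0],"fingers":1},{"linear":[0,0,0],"twist":[0,0,0],"fingers":1},{"linear":[0,0,0],"twist":[0,0,0],"fingers":1}]' 25
python3 - <<'E'
from h import *
s,Rm=st()
E
```

```text
time: 4.02
position: [0.4531, 0.3201, 0.0537]
tool_rot: [-0.041, 1.57, 0.041]
ft_force: [-0.7, -0.0, -0.4]
grip_width: 0.48
t 4.02 p [0.4531 0.3201 0.0537] F [-0.7 -0.  -0.4] T [ 0.    0.08 -0.01] g 0.48
[[0.0, -0.052, 0.999], [0.0, 0.999, 0.052], [-1.0, 0.0, 0.0]]
```

Still closing (0.48); I continue until it stops at about 0.16.

```bash
python3 -m creep '[{"linear":[0,0,0],"twist":[0,0,0],"fingers":1},{"linear":[0,0,0],"twist":[0,0,0],"fingers":1},{"linear":[0,0,0],"twist":[0,0,0],"fingers":1},{"linear":[0,0,0],"twist":[0,0,0],"fingers":1},{"linear":[0,0,0],"twist":[0,0,0],"fingers":1},{"linear":[0,0,0],"twist":[0,0,0],"fingers":1},{"linear":[0,0,0],"twist":[0,0,0],"fingers":1},{"linear":[0,0,0],"twist":[0,0,0],"fingers":1}]' 25
python3 - <<'E'
from h import *
s,Rm=st()
E
```

```text
time: 4.68
position: [0.4533, 0.3203, 0.0539]
tool_rot: [-0.04, 1.57, 0.041]
ft_force: [-0.5, 0.3, 0.9]
grip_width: 0.162
t 4.68 p [0.4533 0.3203 0.0539] F [-0.5  0.3  0.9] T [-0.04  0.13 -0.08] g 0.162
[[0.0, -0.052, 0.999], [0.0, 0.999, 0.052], [-1.0, 0.0, 0.0]]
```

Gripped: 0.162 × 87 = 14.1 mm. Lifting straight up.

```bash
python3 -m creep '[{"linear":[-0.02,0,0],"twist":[0,0,0],"fingers":1},{"linear":[-0.05,0,0],"twist":[0,0,0],"fingers":1},{"linear":[-0.09,0,0],"twist":[0,0,0],"fingers":1},{"linear":[-0.13,0,0],"twist":[0,0,0],"fingers":1},{"linear":[-0.17,0,0],"twist":[0,0,0],"fingers":1},{"linear":[-0.19,0,0],"twist":[0,0,0],"fingers":1},{"linear":[-0.19,0,0],"twist":[0,0,0],"fingers":1}]'
python3 - <<'E'
from h import *
s,Rm=st()
snap('wrist','w4');
p,d,c=snap('top','top1')
r=nets.place_of('wrist','key_grip');print([(np.round(x['centre'],4).tolist(),round(x['conf'],2)) for x in r[:2]])
W=cloud(c,d)
m=(W[...,2]>.092)&(W[...,2]<.107)&(W[...,0]>.49)&(W[...,0]<.83)&(abs(W[...,1]+.09)<.24)
m=cv2.morphologyEx(m.astype(np.uint8),cv2.MORPH_OPEN,np.ones((9,9),np.uint8))>0
P=W[m];print(len(P),P.mean(0),cv2.minAreaRect((P[:,:2]*1000).astype(np.float32)))
E
```

```text
time: 5.27
position: [0.4554, 0.3216, 0.2494]
tool_rot: [-0.035, 1.563, 0.045]
ft_force: [0.7, -0.6, -0.9]
grip_width: 0.16
t 5.27 p [0.4554 0.3216 0.2494] F [ 0.7 -0.6 -0.9] T [-0.05  0.01 -0.02] g 0.16
[[0.007, -0.051, 0.999], [0.007, 0.999, 0.051], [-1.0, 0.006, 0.008]]
[([0.4561, 0.3219, 0.2583], 0.78), ([0.4613, 0.2788, 0.0013], 0.33)]
8721 [ 0.65476507 -0.09928347  0.10113135] ((658.39501953125, -93.92909240722656), (270.0301818847656, 365.8365173339844), 16.342655181884766)
```

View pics/w4.png

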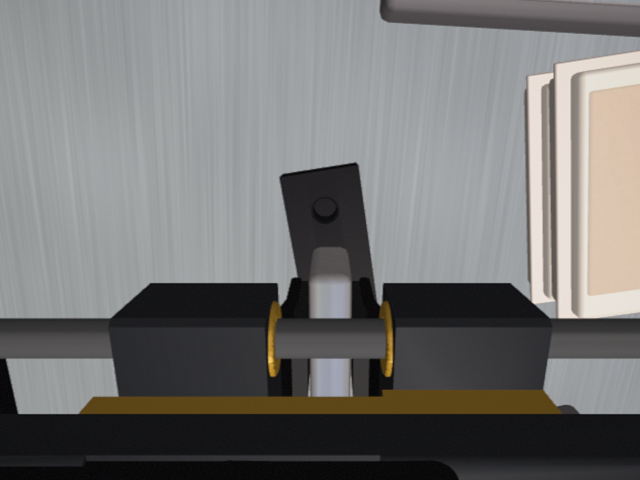

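The key hangs straight in the jaws. The empty hole is at (324,210). Carrier yaw is about 16.3°. I carry it to a viewing spot short of the lock.

```bash
python3 -m creep '[{"linear":[0.0,-0.51,0.111],"twist":[9,0,0],"fingers":1},{"linear":[0.0,-0.51,0.111],"twist":[9,0,0],"fingers":1},{"linear":[0.0,-0.51,0.111],"twist":[9,0,0],"fingers":1},{"linear":[0.0,-0.51,0.111],"twist":[9,0,0],"fingers":1},{"linear":[0.0,-0.51,0.111],"twist":[9,0,0],"fingers":1},{"linear":[0.0,-0.51,0.111],"twist":[9,0,0],"fingers":1},{"linear":[0.0,-0.51,0.111],"twist":[9,0,0],"fingers":1},{"linear":[0.0,-0.51,0.111],"twist":[9,0,0],"fingers":1}]'
python3 - <<'E'
from h import *
s,Rm=st()
d=np.load('pics/w4_d.npy');c=np.load('pics/w4_c.npz');K=c['K'];T=c['cam_to_world']
r=T[:3,:3]@np.array([(324.5-K[0,2])/K[0,0],(210-K[1,2])/K[1,1],1]);o=T[:3,3]
print('hole rim ctr',o+r*(0.03-o[2])/r[2])
tgt=np.array([.592,-.185,.25]);print('to go tool',Rm.T@(tgt-s['position']))
E
```

```text
time: 6.08
position: [0.5394, -0.0036, 0.2412]
tool_rot: [0.082, 1.573, -0.083]
ft_force: [1.4, 0.3, -1.3]
grip_width: 0.159
t 6.08 p [ 0.5394 -0.0036  0.2412] F [ 1.4  0.3 -1.3] T [-0.09 -0.03 -0.01] g 0.159
[[-0.004, 0.105, 0.994], [-0.001, 0.994, -0.105], [-1.0, -0.001, -0.004]]
hole rim ctr [0.45110029 0.32009064 0.03      ]
to go tool [-0.00886897 -0.17492897  0.07129938]
```

```bash
python3 -m creep '[{"linear":[-0.005,-0.17,0.068],"twist":[0,0,0],"fingers":1},{"linear":[-0.005,-0.17,0.068],"twist":[0,0,0],"fingers":1},{"linear":[-0.005,-0.17,0.068],"twist":[0,0,0],"fingers":1},{"linear":[-0.005,-0.17,0.068],"twist":[0,0,0],"fingers":1},{"linear":[-0.005,-0.17,0.068],"twist":[0,0,0],"fingers":1},{"linear":[-0.005,-0.17,0.068],"twist":[0,0,0],"fingers":1},{"linear":[-0.005,-0.17,0.068],"twist":[0,0,0],"fingers":1},{"linear":[-0.005,-0.17,0.068],"twist":[0,0,0],"fingers":1}]'
cat > look.py <<'E'
import sys
from h import *
s,Rm=st(); print(np.round(s['joint_positions'],3))
n=sys.argv[1]
p,d,c=snap('wrist',n); print(np.round(c['cam_to_world'],3).tolist())
for l in ['lock_mouth','carrier']:
    r=nets.place_of('wrist',l); print(l,[(np.round(x['centre'],4).tolist(),round(x['conf'],2)) for x in r[:2]])
W=cloud(c,d)
m=(W[...,2]>.117)&(W[...,2]<.131)&(abs(W[...,0]-.599)<.06)&(abs(W[...,1]+.109)<.06)
P=W[m];print(len(P),P.mean(0),cv2.minAreaRect((P[:,:2]*1000).astype(np.float32)))
E
python3 look.py w5
```

```text
time: 6.75
position: [0.5897, -0.1761, 0.2466]
tool_rot: [0.083, 1.573, -0.081]
ft_force: [0.3, 1.0, -2.1]
grip_width: 0.162
t 6.75 p [ 0.5897 -0.1761  0.2466] F [ 0.3  1.  -2.1] T [-0.05  0.05 -0.05] g 0.162
[[-0.003, 0.104, 0.995], [0.001, 0.995, -0.104], [-1.0, 0.001, -0.004]]
[-0.337  0.287  0.72   1.544 -0.192  1.387  0.294]
[[0.995, -0.1, -0.028, 0.598], [-0.103, -0.961, -0.257, -0.104], [-0.001, 0.259, -0.966, 0.398], [0.0, 0.0, 0.0, 1.0]]
lock_mouth [([0.6031, -0.1104, 0.1253], 0.62), ([0.6071, -0.1095, 0.112], 0.17)]
carrier [([0.6024, -0.1143, 0.1236], 0.66), ([0.6586, -0.0888, 0.0036], 0.65)]
7383 [ 0.60218161 -0.10760202  0.12363343] ((602.1202392578125, -108.45208740234375), (56.12602996826172, 56.230995178222656), 16.461599349975586)
```

View pics/w5.png

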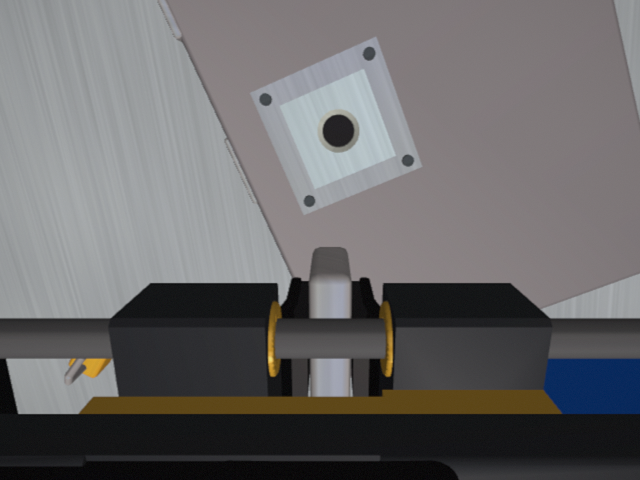

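The lock's well is at (338,130), with the housing square turned about 16.5°. I check where the key's handle sits in the tool frame, then take one more look from lower down.

```bash
python3 -m creep '[{"linear":[0.03,-0.012,0.006],"twist":[0,0,0],"fingers":1},{"linear":[0.03,-0.012,0.006],"twist":[0,0,0],"fingers":1},{"linear":[0.03,-0.012,0.006],"twist":[0,0,0],"fingers":1},{"linear":[0.03,-0.012,0.006],"twist":[0,0,0],"fingers":1}]'
python3 look.py w6
cat > inhand.py <<'E'
import sys
from h import *
n=sys.argv[1]
s,Rm=st()
d=np.load(f'pics/{n}_d.npy');c=np.load(f'pics/{n}_c.npz')
W=cloud(c,d); L=(W-s['position'])@Rm
m=(abs(L[...,2])<.012)&(L[...,0]<-.018)&(L[...,0]>-.032)&(L[...,1]>-.01)&(L[...,1]<.05)
m[:,:312]=0;m[:,348:]=0
m[318:]=0
P=L[m];print(len(P),'x med',np.median(P[:,0]),'y max',np.percentile(P[:,1],[95,99,100]),'z',np.percentile(P[:,2],[1,50,99]))
print(np.round(L[244:266:2,330],4))
E
python3 inhand.py w6
```

```text
time: 7.23
position: [0.5953, -0.1892, 0.2192]
tool_rot: [0.083, 1.569, -0.081]
ft_force: [0.1, 0.6, -0.1]
grip_width: 0.162
t 7.23 p [ 0.5953 -0.1892  0.2192] F [ 0.1  0.6 -0.1] T [-0.09  0.08 -0.05] g 0.162
[[0.0, 0.104, 0.995], [0.001, 0.995, -0.104], [-1.0, 0.001, 0.0]]
[-0.31   0.323  0.719  1.562 -0.218  1.338  0.33 ]
[[0.995, -0.102, -0.025, 0.603], [-0.105, -0.96, -0.258, -0.118], [0.003, 0.26, -0.966, 0.37], [0.0, 0.0, 0.0, 1.0]]
lock_mouth [([0.5982, -0.1083, 0.1265], 0.7)]
carrier [([0.6631, -0.089, 0.0016], 0.76)]
9511 [ 0.60232034 -0.10822928  0.12364084] ((602.159423828125, -109.2238998413086), (56.16773986816406, 56.183692932128906), 16.381183624267578)
t 7.38 p [ 0.5958 -0.1897  0.22  ] F [ 0.1 -0.4 -0.3] T [-0.12  0.11  0.01] g 0.16
[[0.002, 0.104, 0.995], [0.0, 0.995, -0.104], [-1.0, 0.0, 0.002]]
1707 x med -0.023528638390612602 y max [0.02562879 0.02597292 0.02631752] z [-0.00564623 -0.00012171  0.00570939]
[[ 1.206e-01 -4.800e-03  3.000e-04]
 [ 1.206e-01 -6.200e-03  3.000e-04]
 [ 6.500e-03  2.600e-02  2.000e-04]
 [ 3.900e-03  2.600e-02  2.000e-04]
 [ 2.400e-03  2.560e-02  2.000e-04]
 [ 1.000e-04  2.550e-02  2.000e-04]
 [-1.900e-03  2.540e-02  2.000e-04]
 [-6.300e-03  2.600e-02  2.000e-04]
 [-8.000e-03  2.590e-02  2.000e-04]
 [-1.010e-02  2.580e-02  2.000e-04]
 [-1.280e-02  2.600e-02  2.000e-04]]
```

View pics/w6.png

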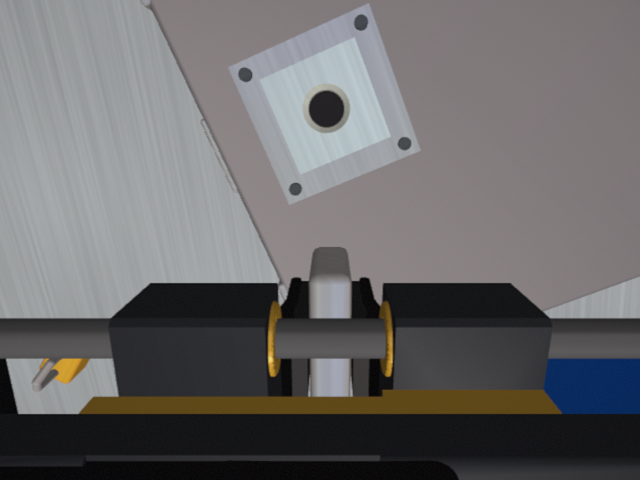

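The key's axis sits +0.8 mm in tool y, with its tip about 48.5 mm below the TCP. The lock is at (0.6021, -0.1088) in both looks, yaw 16.4°. I move over it and lower to just above the mouth.

```bash
python3 -m creep '[{"linear":[0,0.03,-0.001],"twist":[0,0,0],"fingers":1},{"linear":[0,0.06,-0.002],"twist":[0,0,0],"fingers":1},{"linear":[0,0.08,-0.002],"twist":[0,0,0],"fingers":1},{"linear":[0.01,0.08,-0.002],"twist":[0,0,0],"fingers":1},{"linear":[0.025,0.08,-0.002],"twist":[0,0,0],"fingers":1},{"linear":[0.037,0.08,-0.002],"twist":[0,0,0],"fingers":1},{"linear":[0.037,0.08,-0.002],"twist":[0,0,0],"fingers":1}]'
python3 - <<'E'
from h import *
for i in range(3): s,Rm=st(); snap('side','s%d'%i)
E
```

```text
time: 7.97
position: [0.6, -0.1103, 0.1794]
tool_rot: [0.083, 1.573, -0.083]
ft_force: [0.3, -0.3, -1.9]
grip_width: 0.156
t 7.97 p [ 0.6    -0.1103  0.1794] F [ 0.3 -0.3 -1.9] T [-0.09  0.16  0.03] g 0.156
[[-0.004, 0.105, 0.994], [0.0, 0.994, -0.105], [-1.0, -0.0, -0.004]]
t 8.02 p [ 0.6006 -0.1107  0.1806] F [ 0.3 -0.3 -1.4] T [-0.08  0.06  0.  ] g 0.161
[[-0.002, 0.106, 0.994], [0.0, 0.994, -0.106], [-1.0, -0.0, -0.002]]
t 8.07 p [ 0.6013 -0.111   0.1816] F [-0.1  0.6 -1. ] T [-0.03  0.03  0.  ] g 0.158
[[-0.001, 0.106, 0.994], [-0.0, 0.994, -0.106], [-1.0, -0.0, -0.001]]
```

```bash
python3 -c "
import cv2
p=cv2.imread('pics/s2.png');cv2.imwrite('pics/s2c.png',cv2.resize(p[150:350,180:440],None,fx=3,fy=3,interpolation=cv2.INTER_CUBIC))"
```

```text
(no output)
```

View pics/s2c.png

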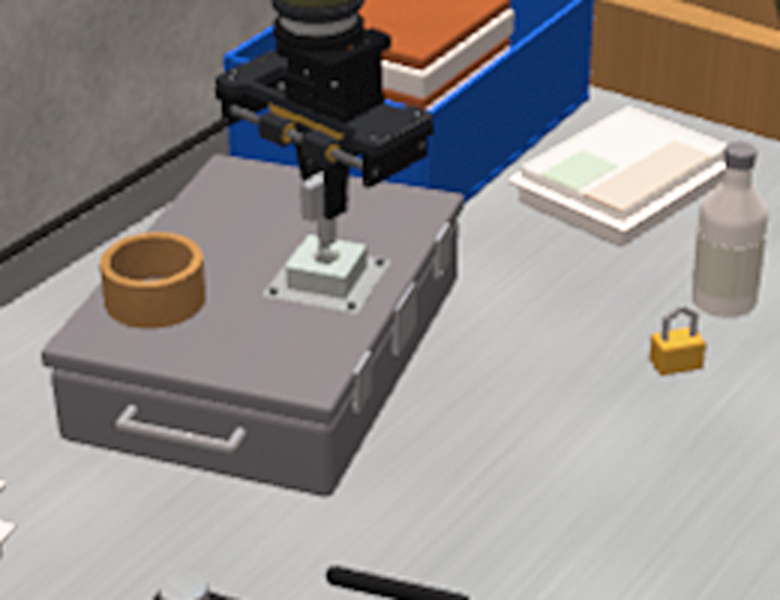

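The key hangs right above the lock mouth. I trim by 1.5 mm in y and lower slowly into the well.

```bash
python3 -m creep '[{"linear":[0,0.0015,0.0005],"twist":[0,0,0],"fingers":1},{"linear":[0.003,0.0015,0.0005],"twist":[0,0,0],"fingers":1},{"linear":[0.006,0.0015,0.0005],"twist":[0,0,0],"fingers":1},{"linear":[0.009,0.0015,0.0005],"twist":[0,0,0],"fingers":1},{"linear":[0.011,0.0015,0.0005],"twist":[0,0,0],"fingers":1},{"linear":[0.012,0.0015,0.0005],"twist":[0,0,0],"fingers":1},{"linear":[0.012,0.0015,0.0005],"twist":[0,0,0],"fingers":1}]'
python3 -c "
from h import *
st()"
```

```text
time: 8.7
position: [0.602, -0.109, 0.1692]
tool_rot: [0.083, 1.57, -0.083]
ft_force: [-0.3, -0.3, -1.6]
grip_width: 0.161
t 8.7 p [ 0.602  -0.109   0.1692] F [-0.3 -0.3 -1.6] T [-0.12  0.07 -0.02] g 0.161
[[-0.001, 0.105, 0.994], [0.0, 0.994, -0.105], [-1.0, -0.0, -0.001]]
```

```bash
python3 -m creep '[{"linear":[0.002,0,0],"twist":[0,0,0],"fingers":1},{"linear":[0.004,0,0],"twist":[0,0,0],"fingers":1},{"linear":[0.006,0,0],"twist":[0,0,0],"fingers":1},{"linear":[0.006,0,0],"twist":[0,0,0],"fingers":1}]'
python3 -c "
from h import *
st()"
```

```text
time: 9.03
position: [0.602, -0.109, 0.1632]
tool_rot: [0.083, 1.57, -0.083]
ft_force: [-0.3, -0.1, -1.6]
grip_width: 0.159
t 9.03 p [ 0.602  -0.109   0.1632] F [-0.3 -0.1 -1.6] T [-0.05  0.08  0.01] g 0.159
[[-0.001, 0.105, 0.994], [0.0, 0.994, -0.105], [-1.0, 0.0, -0.001]]
```

No side force. I go down in single millimetres until I touch the core.

```bash
python3 -m creep '[{"linear":[0.001,0,0],"twist":[0,0,0],"fingers":1},{"linear":[0.002,0,0],"twist":[0,0,0],"fingers":1},{"linear":[0.002,0,0],"twist":[0,0,0],"fingers":1}]'; python3 -m creep '[{"linear":[0.001,0,0],"twist":[0,0,0],"fingers":1},{"linear":[0.001,0,0],"twist":[0,0,0],"fingers":1}]'
```

```text
time: 9.28
position: [0.6022, -0.1091, 0.1615]
tool_rot: [0.083, 1.569, -0.083]
ft_force: [0.0, -0.5, -1.9]
grip_width: 0.16
time: 9.45
position: [0.6022, -0.1091, 0.1606]
tool_rot: [0.083, 1.569, -0.083]
ft_force: [-0.3, -0.4, -1.2]
grip_width: 0.156
```

```bash
python3 -m creep '[{"linear":[0.0005,0,0],"twist":[0,0,0],"fingers":1},{"linear":[0.001,0,0],"twist":[0,0,0],"fingers":1},{"linear":[0.001,0,0],"twist":[0,0,0],"fingers":1}]'; python3 -m creep '[{"linear":[0.0005,0,0],"twist":[0,0,0],"fingers":1},{"linear":[0.0005,0,0],"twist":[0,0,0],"fingers":1}]'
```

```text
time: 9.7
position: [0.6023, -0.1091, 0.16]
tool_rot: [0.083, 1.569, -0.083]
ft_force: [-0.1, -0.2, 1.1]
grip_width: 0.155
time: 9.87
position: [0.6024, -0.1091, 0.1599]
tool_rot: [0.083, 1.569, -0.082]
ft_force: [-1.3, 1.1, 4.5]
grip_width: 0.164
```

Touching the core: about 6 N including the key's weight. I sweep clockwise in 6° bites, watching for the pressure to fall.

```bash
python3 -m creep '[{"linear":[0,0,0],"twist":[2,0,0],"fingers":1},{"linear":[0,0,0],"twist":[4,0,0],"fingers":1},{"linear":[0,0,0],"twist":[6,0,0],"fingers":1},{"linear":[0,0,0],"twist":[6,0,0],"fingers":1}]'; python3 -c "
from h import *
st()"
```

```text
time: 10.2
position: [0.6027, -0.1092, 0.1599]
tool_rot: [0.166, 1.563, -0.166]
ft_force: [-0.5, -0.2, 3.6]
grip_width: 0.157
t 10.2 p [ 0.6027 -0.1092  0.1599] F [-0.5 -0.2  3.6] T [-0.05  0.33 -0.01] g 0.157
[[0.001, 0.209, 0.978], [-0.0, 0.978, -0.209], [-1.0, 0.0, 0.001]]
```

```bash
python3 -m creep '[{"linear":[0,0,0],"twist":[2,0,0],"fingers":1},{"linear":[0,0,0],"twist":[4,0,0],"fingers":1},{"linear":[0,0,0],"twist":[6,0,0],"fingers":1},{"linear":[0,0,0],"twist":[6,0,0],"fingers":1}]'
```

```text
time: 10.53
position: [0.6027, -0.1092, 0.1599]
tool_rot: [0.247, 1.555, -0.247]
ft_force: [-1.6, 0.2, 4.9]
grip_width: 0.16
```

```bash
python3 -m creep '[{"linear":[0,0,0],"twist":[2,0,0],"fingers":1},{"linear":[0,0,0],"twist":[4,0,0],"fingers":1},{"linear":[0,0,0],"twist":[6,0,0],"fingers":1},{"linear":[0,0,0],"twist":[6,0,0],"fingers":1}]'; python3 -c "
from h import *
st()"
```

```text
time: 10.87
position: [0.6027, -0.1093, 0.1599]
tool_rot: [0.329, 1.544, -0.329]
ft_force: [-1.3, -0.2, 5.4]
grip_width: 0.155
t 10.87 p [ 0.6027 -0.1093  0.1599] F [-1.3 -0.2  5.4] T [-0.02  0.4   0.  ] g 0.155
[[0.001, 0.408, 0.913], [-0.0, 0.913, -0.408], [-1.0, 0.0, 0.001]]
```

```bash
python3 -m creep '[{"linear":[0,0,0],"twist":[2,0,0],"fingers":1},{"linear":[0,0,0],"twist":[4,0,0],"fingers":1},{"linear":[0,0,0],"twist":[6,0,0],"fingers":1},{"linear":[0,0,0],"twist":[6,0,0],"fingers":1}]'
```

```text
time: 11.2
position: [0.6027, -0.1094, 0.1599]
tool_rot: [0.411, 1.53, -0.411]
ft_force: [-1.9, -0.4, 5.2]
grip_width: 0.156
```

```bash
python3 -m creep '[{"linear":[0,0,0],"twist":[2,0,0],"fingers":1},{"linear":[0,0,0],"twist":[4,0,0],"fingers":1},{"linear":[0,0,0],"twist":[6,0,0],"fingers":1},{"linear":[0,0,0],"twist":[6,0,0],"fingers":1}]'; python3 -c "
from h import *
st()"
```

```text
time: 11.53
position: [0.6028, -0.1094, 0.1599]
tool_rot: [0.493, 1.513, -0.493]
ft_force: [-1.9, -0.1, 5.3]
grip_width: 0.158
t 11.53 p [ 0.6028 -0.1094  0.1599] F [-1.9 -0.1  5.3] T [-0.07  0.41 -0.01] g 0.158
[[0.001, 0.589, 0.808], [-0.0, 0.808, -0.589], [-1.0, 0.001, 0.001]]
```

```bash
python3 -m creep '[{"linear":[0,-0.0003,-0.0004],"twist":[2,0,0],"fingers":1},{"linear":[0,-0.0003,-0.0004],"twist":[4,0,0],"fingers":1},{"linear":[0,-0.0003,-0.0004],"twist":[6,0,0],"fingers":1},{"linear":[0,-0.0003,-0.0004],"twist":[6,0,0],"fingers":1}]'
```

```text
time: 11.87
position: [0.6025, -0.1094, 0.1599]
tool_rot: [0.574, 1.491, -0.573]
ft_force: [-0.6, 0.9, 5.1]
grip_width: 0.163
```

```bash
python3 -m creep '[{"linear":[0,0,0],"twist":[2,0,0],"fingers":1},{"linear":[0,0,0],"twist":[4,0,0],"fingers":1},{"linear":[0,0,0],"twist":[6,0,0],"fingers":1},{"linear":[0,0,0],"twist":[6,0,0],"fingers":1}]'; python3 -c "
from h import *
st()"
```

```text
time: 12.2
position: [0.6025, -0.1093, 0.1599]
tool_rot: [0.655, 1.468, -0.654]
ft_force: [-0.8, 0.3, 5.3]
grip_width: 0.162
t 12.2 p [ 0.6025 -0.1093  0.1599] F [-0.8  0.3  5.3] T [-0.08  0.09 -0.02] g 0.162
[[0.002, 0.743, 0.669], [-0.0, 0.669, -0.743], [-1.0, 0.001, 0.001]]
```

φ = −48°, still 5 N and no drop. Continuing.

```bash
python3 -m creep '[{"linear":[0,0,0],"twist":[2,0,0],"fingers":1},{"linear":[0,0,0],"twist":[4,0,0],"fingers":1},{"linear":[0,0,0],"twist":[6,0,0],"fingers":1},{"linear":[0,0,0],"twist":[6,0,0],"fingers":1}]'
```

```text
time: 12.53
position: [0.6023, -0.1092, 0.1597]
tool_rot: [0.736, 1.441, -0.735]
ft_force: [-0.1, -0.3, 6.0]
grip_width: 0.156
```

```bash
python3 -m creep '[{"linear":[0,0,0],"twist":[2,0,0],"fingers":1},{"linear":[0,0,0],"twist":[4,0,0],"fingers":1},{"linear":[0,0,0],"twist":[6,0,0],"fingers":1},{"linear":[0,0,0],"twist":[6,0,0],"fingers":1}]'; python3 -c "
from h import *
st()"
```

```text
time: 12.87
position: [0.6022, -0.1091, 0.1596]
tool_rot: [0.816, 1.411, -0.815]
ft_force: [1.3, 0.2, 4.8]
grip_width: 0.157
t 12.87 p [ 0.6022 -0.1091  0.1596] F [1.3 0.2 4.8] T [-0.05  0.15  0.01] g 0.157
[[0.001, 0.866, 0.5], [-0.0, 0.5, -0.866], [-1.0, 0.001, 0.001]]
```

```bash
python3 -m creep '[{"linear":[0,0,0],"twist":[2,0,0],"fingers":1},{"linear":[0,0,0],"twist":[4,0,0],"fingers":1},{"linear":[0,0,0],"twist":[6,0,0],"fingers":1},{"linear":[0,0,0],"twist":[6,0,0],"fingers":1}]'
```

```text
time: 13.2
position: [0.602, -0.1089, 0.1594]
tool_rot: [0.895, 1.379, -0.894]
ft_force: [-0.3, 1.0, 5.5]
grip_width: 0.159
```

```bash
python3 -m creep '[{"linear":[0,0,0],"twist":[2,0,0],"fingers":1},{"linear":[0,0,0],"twist":[4,0,0],"fingers":1},{"linear":[0,0,0],"twist":[6,0,0],"fingers":1},{"linear":[0,0,0],"twist":[6,0,0],"fingers":1}]'; python3 -c "
from h import *
st()"
```

```text
time: 13.53
position: [0.6018, -0.1086, 0.1593]
tool_rot: [0.975, 1.342, -0.974]
ft_force: [-1.1, 0.9, 5.4]
grip_width: 0.158
t 13.53 p [ 0.6018 -0.1086  0.1593] F [-1.1  0.9  5.4] T [0.27 0.38 0.02] g 0.158
[[-0.0, 0.951, 0.31], [0.001, 0.31, -0.951], [-1.0, 0.0, -0.001]]
```

```bash
python3 -m creep '[{"linear":[0,0,0],"twist":[2,0,0],"fingers":1},{"linear":[0,0,0],"twist":[4,0,0],"fingers":1},{"linear":[0,0,0],"twist":[6,0,0],"fingers":1},{"linear":[0,0,0],"twist":[6,0,0],"fingers":1}]'
```

```text
time: 13.87
position: [0.6011, -0.1089, 0.1582]
tool_rot: [1.052, 1.303, -1.054]
ft_force: [0.3, -0.8, -1.3]
grip_width: 0.158
```

```bash
python3 -m creep '[{"linear":[0,0,0],"twist":[2,0,0],"fingers":1},{"linear":[0,0,0],"twist":[4,0,0],"fingers":1},{"linear":[0,0,0],"twist":[6,0,0],"fingers":1},{"linear":[0,0,0],"twist":[6,0,0],"fingers":1}]'; python3 -c "
from h import *
s,_=st(); print(s['joint_positions'])"
```

```text
time: 14.2
position: [0.6011, -0.1091, 0.1582]
tool_rot: [1.13, 1.258, -1.132]
ft_force: [0.5, -0.9, -1.6]
grip_width: 0.161
t 14.2 p [ 0.6011 -0.1091  0.1582] F [ 0.5 -0.9 -1.6] T [-0.12  0.09  0.03] g 0.161
[[-0.002, 0.994, 0.105], [-0.0, 0.105, -0.994], [-1.0, -0.002, 0.0]]
[-0.60030093  0.39690448  0.92556523  1.6760686  -0.33208625  1.23796218
 -1.06665514]
```

The pressure vanished and the tool sank over 1 mm between φ=−72° and −78°: the blade has found the slot. Lowering gently.

```bash
python3 -m creep '[{"linear":[0.0007,0,0],"twist":[0,0,0],"fingers":1},{"linear":[0.0015,0,0],"twist":[0,0,0],"fingers":1},{"linear":[0.0015,0,0],"twist":[0,0,0],"fingers":1}]';python3 -m creep '[{"linear":[0.0007,0,0],"twist":[0,0,0],"fingers":1},{"linear":[0.0007,0,0],"twist":[0,0,0],"fingers":1}]'; python3 -c "
from h import *
s,_=st()"
```

```text
time: 14.45
position: [0.6015, -0.109, 0.1572]
tool_rot: [1.131, 1.258, -1.132]
ft_force: [-0.8, -1.2, -1.2]
grip_width: 0.155
time: 14.62
position: [0.6017, -0.109, 0.1568]
tool_rot: [1.132, 1.257, -1.132]
ft_force: [-0.0, -0.2, -1.4]
grip_width: 0.157
t 14.62 p [ 0.6017 -0.109   0.1568] F [-0.  -0.2 -1.4] T [-0.14  0.1   0.  ] g 0.157
[[-0.0, 0.995, 0.104], [0.0, 0.104, -0.995], [-1.0, -0.0, -0.0]]
```

```bash
python3 -m creep '[{"linear":[0.001,0,0],"twist":[0,0,0],"fingers":1},{"linear":[0.002,0,0],"twist":[0,0,0],"fingers":1},{"linear":[0.002,0,0],"twist":[0,0,0],"fingers":1}]';python3 -m creep '[{"linear":[0.001,0,0],"twist":[0,0,0],"fingers":1},{"linear":[0.0015,0,0],"twist":[0,0,0],"fingers":1},{"linear":[0.0015,0,0],"twist":[0,0,0],"fingers":1}]'
```

```text
time: 14.87
position: [0.6017, -0.1091, 0.1548]
tool_rot: [1.132, 1.257, -1.132]
ft_force: [-0.1, -0.5, -1.1]
grip_width: 0.164
time: 15.12
position: [0.6017, -0.1091, 0.1534]
tool_rot: [1.132, 1.257, -1.132]
ft_force: [-0.3, -0.6, -1.4]
grip_width: 0.159
```

```bash
python3 -m creep '[{"linear":[0.001,0,0],"twist":[0,0,0],"fingers":1},{"linear":[0.001,0,0],"twist":[0,0,0],"fingers":1}]'; python3 -c "
from h import *
s,_=st()"
```

```text
time: 15.28
position: [0.6017, -0.1091, 0.1523]
tool_rot: [1.132, 1.257, -1.132]
ft_force: [0.2, -1.2, -1.0]
grip_width: 0.156
t 15.28 p [ 0.6017 -0.1091  0.1523] F [ 0.2 -1.2 -1. ] T [-0.12  0.06  0.05] g 0.156
[[-0.0, 0.995, 0.104], [0.0, 0.104, -0.995], [-1.0, -0.0, -0.0]]
```

```bash
python3 -m creep '[{"linear":[0.0005,0,0],"twist":[0,0,0],"fingers":1},{"linear":[0.001,0,0],"twist":[0,0,0],"fingers":1},{"linear":[0.001,0,0],"twist":[0,0,0],"fingers":1}]'; python3 -m creep '[{"linear":[0.0005,0,0],"twist":[0,0,0],"fingers":1},{"linear":[0.0005,0,0],"twist":[0,0,0],"fingers":1}]'
```

```text
time: 15.53
position: [0.6017, -0.1091, 0.1514]
tool_rot: [1.132, 1.257, -1.132]
ft_force: [-0.3, 0.5, -1.5]
grip_width: 0.161
time: 15.7
position: [0.6018, -0.1091, 0.151]
tool_rot: [1.132, 1.257, -1.132]
ft_force: [-0.9, -0.4, -0.9]
grip_width: 0.157
```

```bash
python3 -m creep '[{"linear":[0.0005,0,0],"twist":[0,0,0],"fingers":1},{"linear":[0.0005,0,0],"twist":[0,0,0],"fingers":1}]'; python3 -c "
from h import *
s,_=st()"
```

```text
time: 15.87
position: [0.6019, -0.1091, 0.151]
tool_rot: [1.133, 1.257, -1.132]
ft_force: [-1.1, 0.1, 3.2]
grip_width: 0.156
t 15.87 p [ 0.6019 -0.1091  0.151 ] F [-1.1  0.1  3.2] T [ 0.02  0.5  -0.03] g 0.156
[[0.0, 0.995, 0.104], [0.0, 0.104, -0.995], [-1.0, 0.0, -0.0]]
```

Seated: contact at 0.151, exactly 9 mm below the core face contact at 0.160. Now I turn counter-clockwise in pieces.

```bash
python3 -m creep '[{"linear":[0,0,0],"twist":[-2,0,0],"fingers":1},{"linear":[0,0,0],"twist":[-4,0,0],"fingers":1},{"linear":[0,0,0],"twist":[-6,0,0],"fingers":1},{"linear":[0,0,0],"twist":[-8,0,0],"fingers":1},{"linear":[0,0,0],"twist":[-10,0,0],"fingers":1},{"linear":[0,0,0],"twist":[-12,0,0],"fingers":1},{"linear":[0,0,0],"twist":[-12,0,0],"fingers":1}]'; python3 -c "
from h import *
s,_=st()"
```

```text
time: 16.45
position: [0.6024, -0.1095, 0.151]
tool_rot: [0.975, 1.34, -0.974]
ft_force: [0.4, -0.7, 1.9]
grip_width: 0.155
t 16.45 p [ 0.6024 -0.1095  0.151 ] F [ 0.4 -0.7  1.9] T [-0.22  0.05  0.  ] g 0.155
[[0.002, 0.951, 0.309], [-0.0, 0.309, -0.951], [-1.0, 0.002, 0.001]]
```

```bash
python3 -m creep '[{"linear":[0,0,0],"twist":[-3,0,0],"fingers":1},{"linear":[0,0,0],"twist":[-6,0,0],"fingers":1},{"linear":[0,0,0],"twist":[-9,0,0],"fingers":1},{"linear":[0,0,0],"twist":[-12,0,0],"fingers":1},{"linear":[0,0,0],"twist":[-15,0,0],"fingers":1},{"linear":[0,0,0],"twist":[-18,0,0],"fingers":1},{"linear":[0,0,0],"twist":[-20,0,0],"fingers":1},{"linear":[0,0,0],"twist":[-20,0,0],"fingers":1}]'; python3 -c "
from h import *
s,_=st()"
```

```text
time: 17.12
position: [0.6023, -0.1092, 0.151]
tool_rot: [0.71, 1.451, -0.708]
ft_force: [0.8, -0.0, 3.6]
grip_width: 0.155
t 17.12 p [ 0.6023 -0.1092  0.151 ] F [ 0.8 -0.   3.6] T [-0.06  0.06 -0.05] g 0.155
[[0.002, 0.789, 0.615], [0.0, 0.615, -0.789], [-1.0, 0.001, 0.001]]
```

```bash
python3 -m creep '[{"linear":[0,0,0],"twist":[-3,0,0],"fingers":1},{"linear":[0,0,0],"twist":[-6,0,0],"fingers":1},{"linear":[0,0,0],"twist":[-9,0,0],"fingers":1},{"linear":[0,0,0],"twist":[-12,0,0],"fingers":1},{"linear":[0,0,0],"twist":[-15,0,0],"fingers":1},{"linear":[0,0,0],"twist":[-18,0,0],"fingers":1},{"linear":[0,0,0],"twist":[-21,0,0],"fingers":1},{"linear":[0,0,0],"twist":[-24,0,0],"fingers":1}]'; python3 -c "
from h import *
s,_=st()"
```

```text
time: 17.78
position: [0.6021, -0.1088, 0.151]
tool_rot: [0.384, 1.536, -0.383]
ft_force: [-0.3, 1.2, 3.6]
grip_width: 0.157
t 17.78 p [ 0.6021 -0.1088  0.151 ] F [-0.3  1.2  3.6] T [ 0.06  0.2  -0.12] g 0.157
[[0.001, 0.47, 0.883], [0.001, 0.883, -0.47], [-1.0, 0.001, 0.0]]
```

```bash
python3 -m creep '[{"linear":[0,0,0],"twist":[-3,0,0],"fingers":1},{"linear":[0,0,0],"twist":[-6,0,0],"fingers":1},{"linear":[0,0,0],"twist":[-9,0,0],"fingers":1},{"linear":[0,0,0],"twist":[-12,0,0],"fingers":1},{"linear":[0,0,0],"twist":[-15,0,0],"fingers":1},{"linear":[0,0,0],"twist":[-18,0,0],"fingers":1},{"linear":[0,0,0],"twist":[-20,0,0],"fingers":1},{"linear":[0,0,0],"twist":[-20,0,0],"fingers":1}]'; python3 -c "
from h import *
s,R_=st();print(np.degrees(np.arctan2(R_[1,2],R_[0,2])))"
```

```text
time: 18.45
position: [0.6018, -0.1087, 0.151]
tool_rot: [0.111, 1.568, -0.11]
ft_force: [-0.8, 1.3, 4.9]
grip_width: 0.159
t 18.45 p [ 0.6018 -0.1087  0.151 ] F [-0.8  1.3  4.9] T [ 0.2   0.39 -0.06] g 0.159
[[0.0, 0.141, 0.99], [0.001, 0.99, -0.141], [-1.0, 0.001, 0.0]]
-8.079730050225566
```

```bash
python3 -m creep '[{"linear":[0,0,0],"twist":[-3,0,0],"fingers":1},{"linear":[0,0,0],"twist":[-6,0,0],"fingers":1},{"linear":[0,0,0],"twist":[-9,0,0],"fingers":1},{"linear":[0,0,0],"twist":[-12,0,0],"fingers":1},{"linear":[0,0,0],"twist":[-15,0,0],"fingers":1},{"linear":[0,0,0],"twist":[-18,0,0],"fingers":1},{"linear":[0,0,0],"twist":[-20,0,0],"fingers":1},{"linear":[0,0,0],"twist":[-20,0,0],"fingers":1}]'; python3 -c "
from h import *
s,R_=st();print(np.degrees(np.arctan2(R_[1,2],R_[0,2])))"
```

```text
time: 19.12
position: [0.6015, -0.1087, 0.151]
tool_rot: [-0.162, 1.565, 0.164]
ft_force: [-2.4, 1.3, 5.7]
grip_width: 0.157
t 19.12 p [ 0.6015 -0.1087  0.151 ] F [-2.4  1.3  5.7] T [ 0.21  0.62 -0.06] g 0.157
[[-0.001, -0.206, 0.978], [0.001, 0.978, 0.206], [-1.0, 0.001, -0.0]]
11.907947034709327
```

```bash
python3 -m creep '[{"linear":[0,0,0],"twist":[-2,0,0],"fingers":1},{"linear":[0,0,0],"twist":[-4,0,0],"fingers":1},{"linear":[0,0,0],"twist":[-4,0,0],"fingers":1}]'; python3 -c "
from h import *
s,R_=st();print(np.degrees(np.arctan2(R_[1,2],R_[0,2])))"
```

```text
time: 19.37
position: [0.6014, -0.1087, 0.1509]
tool_rot: [-0.217, 1.56, 0.219]
ft_force: [-2.8, 1.6, 5.5]
grip_width: 0.161
t 19.37 p [ 0.6014 -0.1087  0.1509] F [-2.8  1.6  5.5] T [ 0.19  0.65 -0.06] g 0.161
[[-0.001, -0.274, 0.962], [0.001, 0.962, 0.274], [-1.0, 0.001, -0.0]]
15.902712281041978
```

```bash
python3 -m creep '[{"linear":[0,0,0],"twist":[-1,0,0],"fingers":1},{"linear":[0,0,0],"twist":[-2,0,0],"fingers":1},{"linear":[0,0,0],"twist":[-2,0,0],"fingers":1}]'; python3 -c "
from h import *
s,R_=st();print(np.degrees(np.arctan2(R_[1,2],R_[0,2])))"
```

```text
time: 19.62
position: [0.6014, -0.1087, 0.151]
tool_rot: [-0.244, 1.557, 0.246]
ft_force: [-2.5, 0.9, 5.4]
grip_width: 0.157
t 19.62 p [ 0.6014 -0.1087  0.151 ] F [-2.5  0.9  5.4] T [ 0.22  0.71 -0.12] g 0.157
[[-0.001, -0.307, 0.952], [0.001, 0.952, 0.307], [-1.0, 0.001, -0.0]]
17.85921419870337
```

```bash
python3 -m creep '[{"linear":[0,0,0],"twist":[-1,0,0],"fingers":1},{"linear":[0,0,0],"twist":[-2,0,0],"fingers":1},{"linear":[0,0,0],"twist":[-2,0,0],"fingers":1}]'; python3 -c "
from h import *
s,R_=st();print(np.degrees(np.arctan2(R_[1,2],R_[0,2])))"
```

```text
time: 19.87
position: [0.6014, -0.1087, 0.151]
tool_rot: [-0.271, 1.554, 0.273]
ft_force: [-2.4, 0.3, 6.1]
grip_width: 0.158
t 19.87 p [ 0.6014 -0.1087  0.151 ] F [-2.4  0.3  6.1] T [ 0.19  0.68 -0.04] g 0.158
[[-0.001, -0.34, 0.941], [0.001, 0.941, 0.34], [-1.0, 0.001, -0.0]]
19.85785674896632
```

```bash
python3 -m creep '[{"linear":[0,0,0],"twist":[-1,0,0],"fingers":1},{"linear":[0,0,0],"twist":[-2,0,0],"fingers":1},{"linear":[0,0,0],"twist":[-2,0,0],"fingers":1}]'; python3 -c "
from h import *
s,R_=st()
for i in range(3): s,_=st(); viewer.get_image('wrist')"
```

```text
time: 20.12
position: [0.6013, -0.1087, 0.151]
tool_rot: [-0.298, 1.551, 0.3]
ft_force: [-2.6, 1.1, 6.4]
grip_width: 0.159
t 20.12 p [ 0.6013 -0.1087  0.151 ] F [-2.6  1.1  6.4] T [ 0.25  0.75 -0.06] g 0.159
[[-0.001, -0.372, 0.928], [0.001, 0.928, 0.372], [-1.0, 0.001, -0.0]]
t 20.12 p [ 0.6013 -0.1087  0.151 ] F [-2.6  1.1  6.4] T [ 0.25  0.75 -0.06] g 0.159
[[-0.001, -0.372, 0.928], [0.001, 0.928, 0.372], [-1.0, 0.001, -0.0]]
t 20.17 p [ 0.6013 -0.1087  0.151 ] F [-2.7  0.7  5.9] T [ 0.18  0.74 -0.01] g 0.16
[[-0.001, -0.372, 0.928], [0.001, 0.928, 0.372], [-1.0, 0.001, -0.0]]
t 20.22 p [ 0.6013 -0.1088  0.1509] F [-2.5  1.5  6.1] T [ 0.24  0.74 -0.1 ] g 0.156
[[-0.001, -0.372, 0.928], [0.001, 0.928, 0.372], [-1.0, 0.001, -0.0]]
```

```bash
python3 -m creep '[{"linear":[0,0,0],"twist":[-1,0,0],"fingers":1},{"linear":[0,0,0],"twist":[-1.5,0,0],"fingers":1},{"linear":[0,0,0],"twist":[-1.5,0,0],"fingers":1}]'; python3 -c "
from h import *
for i in range(4): s,R_=st(); viewer.get_image('wrist')
print(np.degrees(np.arctan2(R_[1,2],R_[0,2])))
snap('wrist','w7')"
```

```text
time: 20.52
position: [0.6013, -0.1088, 0.1509]
tool_rot: [-0.319, 1.548, 0.32]
ft_force: [-3.1, 0.6, 6.1]
grip_width: 0.159
t 20.52 p [ 0.6013 -0.1088  0.1509] F [-3.1  0.6  6.1] T [ 0.21  0.74 -0.08] g 0.159
[[-0.001, -0.396, 0.918], [0.001, 0.918, 0.396], [-1.0, 0.001, -0.0]]
t 20.57 p [ 0.6013 -0.1088  0.151 ] F [-2.1  0.9  5.7] T [ 0.24  0.68 -0.07] g 0.163
[[-0.001, -0.396, 0.918], [0.001, 0.918, 0.396], [-1.0, 0.001, -0.0]]
t 20.62 p [ 0.6013 -0.1087  0.151 ] F [-2.2  1.2  6.1] T [ 0.23  0.69 -0.07] g 0.159
[[-0.001, -0.396, 0.918], [0.001, 0.918, 0.396], [-1.0, 0.001, -0.0]]
t 20.67 p [ 0.6013 -0.1087  0.1509] F [-2.8  0.6  5.9] T [ 0.19  0.69 -0.07] g 0.155
[[-0.001, -0.396, 0.918], [0.001, 0.918, 0.396], [-1.0, 0.001, -0.0]]
23.315995834374036
```

View pics/w7.png

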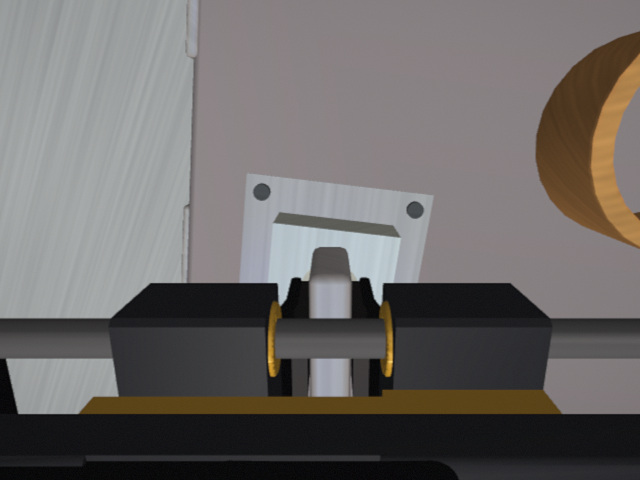

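The plate edge runs (247,174)–(433,194), about 6° off the handle, so I am 6–7° past parallel. That matches the blade's play in the slot. I turn 2° more to feel for the stop.

```bash
python3 -m creep '[{"linear":[0,0,0],"twist":[-1,0,0],"fingers":1},{"linear":[0,0,0],"twist":[-2,0,0],"fingers":1},{"linear":[0,0,0],"twist":[-2,0,0],"fingers":1}]'; python3 -c "
from h import *
for i in range(3): s,R_=st(); viewer.get_image('wrist')
print(np.degrees(np.arctan2(R_[1,2],R_[0,2])))"
```

```text
time: 21.02
position: [0.6013, -0.1088, 0.1509]
tool_rot: [-0.346, 1.544, 0.348]
ft_force: [-2.5, 0.1, 6.6]
grip_width: 0.159
t 21.02 p [ 0.6013 -0.1088  0.1509] F [-2.5  0.1  6.6] T [ 0.24  0.75 -0.08] g 0.159
[[-0.001, -0.428, 0.904], [0.001, 0.904, 0.428], [-1.0, 0.001, -0.0]]
t 21.07 p [ 0.6013 -0.1087  0.1509] F [-2.5  1.4  5.4] T [ 0.16  0.71 -0.07] g 0.16
[[-0.001, -0.428, 0.904], [0.001, 0.904, 0.428], [-1.0, 0.001, -0.001]]
t 21.12 p [ 0.6013 -0.1087  0.1509] F [-2.9  0.8  4.4] T [ 0.19  0.74 -0.05] g 0.158
[[-0.001, -0.428, 0.904], [0.001, 0.904, 0.428], [-1.0, 0.001, -0.0]]
25.31644609610955
```

No distinct stop beyond the steady core torque, at 9° past parallel; I don't force it. I turn back within the slot play to parallel and relieve the press.

```bash
python3 -m creep '[{"linear":[0,0,0],"twist":[2,0,0],"fingers":1},{"linear":[0,0,0],"twist":[4,0,0],"fingers":1},{"linear":[-0.0003,0,0],"twist":[6,0,0],"fingers":1},{"linear":[-0.0005,0,0],"twist":[8,0,0],"fingers":1},{"linear":[-0.0005,0,0],"twist":[8,0,0],"fingers":1}]'; python3 -c "
from h import *
for i in range(3): s,R_=st(); viewer.get_image('wrist')
print(np.degrees(np.arctan2(R_[1,2],R_[0,2])))"
```

```text
time: 21.58
position: [0.6018, -0.109, 0.151]
tool_rot: [-0.237, 1.558, 0.237]
ft_force: [-0.8, 0.3, 2.8]
grip_width: 0.157
t 21.58 p [ 0.6018 -0.109   0.151 ] F [-0.8  0.3  2.8] T [ 0.01  0.11 -0.04] g 0.157
[[0.0, -0.297, 0.955], [0.0, 0.955, 0.297], [-1.0, 0.0, 0.0]]
t 21.63 p [ 0.6018 -0.109   0.151 ] F [-0.7  0.4  2.9] T [ 0.06  0.14 -0.01] g 0.157
[[0.0, -0.299, 0.954], [0.0, 0.954, 0.299], [-1.0, -0.0, 0.0]]
t 21.68 p [ 0.6018 -0.109   0.151 ] F [-0.6  0.4  2.3] T [-0.05  0.05 -0.06] g 0.161
[[0.0, -0.3, 0.954], [0.0, 0.954, 0.3], [-1.0, -0.0, 0.0]]
17.446834427604625
```

```bash
python3 -m creep '[{"linear":[0,0,0],"twist":[0,0,0],"fingers":0},{"linear":[0,0,0],"twist":[0,0,0],"fingers":0},{"linear":[0,0,0],"twist":[0,0,0],"fingers":0},{"linear":[0,0,0],"twist":[0,0,0],"fingers":0},{"linear":[0,0,0],"twist":[0,0,0],"fingers":0},{"linear":[0,0,0],"twist":[0,0,0],"fingers":0},{"linear":[0,0,0],"twist":[0,0,0],"fingers":0},{"linear":[0,0,0],"twist":[0,0,0],"fingers":0}]'; python3 -c "
from h import *
st();snap('wrist','w8')"
```

```text
time: 22.4
position: [0.6017, -0.1091, 0.1508]
tool_rot: [-0.239, 1.558, 0.239]
ft_force: [0.6, -0.4, -0.1]
grip_width: 0.496
t 22.4 p [ 0.6017 -0.1091  0.1508] F [ 0.6 -0.4 -0.1] T [-0.07  0.03 -0.02] g 0.496
[[-0.0, -0.3, 0.954], [0.0, 0.954, 0.3], [-1.0, 0.0, -0.0]]
```

View pics/w8.png

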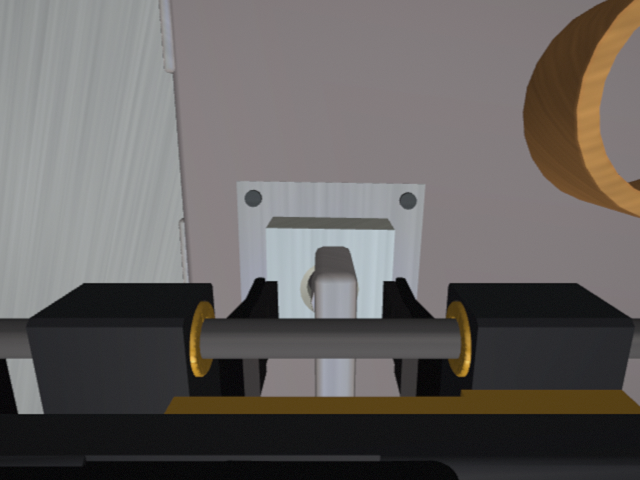

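Released. The handle is parallel to the housing edges and leans very slightly within the play. I rise straight up, back off and look.

```bash
python3 -m creep '[{"linear":[-0.01,0,0],"twist":[0,0,0],"fingers":0},{"linear":[-0.03,0,0],"twist":[0,0,0],"fingers":0},{"linear":[-0.06,0,0],"twist":[0,0,0],"fingers":0},{"linear":[-0.09,0,0],"twist":[0,0,0],"fingers":0},{"linear":[-0.1,-0.03,0],"twist":[0,0,0],"fingers":0},{"linear":[-0.1,-0.06,0],"twist":[0,0,0],"fingers":0},{"linear":[-0.1,-0.085,0],"twist":[0,0,0],"fingers":0},{"linear":[-0.1,-0.085,0],"twist":[0,0,0],"fingers":0}]'
python3 - <<'E'
from h import *
st();p,d,c=snap('wrist','w9');W=cloud(c,d)
m=(W[...,2]>.16)&(W[...,2]<.19)&(abs(W[...,0]-.602)<.05)&(abs(W[...,1]+.109)<.05)
P=W[m];print(len(P),P.mean(0),np.percentile(P[:,2],[2,50,98]),cv2.minAreaRect((P[:,:2]*1000).astype(np.float32)))
snap('side','s9');r=nets.place_of('wrist','key_grip');print(r[:1]); print(nets.place_of('wrist','lock_mouth')[:1]); print(nets.place_of('wrist','key_tip')[:1])
q=cv2.imread('pics/s9.png');cv2.imwrite('pics/s9c.png',cv2.resize(q[150:350,180:440],None,fx=3,fy=3,interpolation=cv2.INTER_CUBIC))
E
```

```text
time: 23.12
position: [0.6269, -0.1971, 0.2522]
tool_rot: [-0.238, 1.558, 0.229]
ft_force: [-0.8, -0.3, 0.4]
grip_width: 0.501
t 23.12 p [ 0.6269 -0.1971  0.2522] F [-0.8 -0.3  0.4] T [-0.12  0.11  0.04] g 0.501
[[0.001, -0.293, 0.956], [-0.005, 0.956, 0.293], [-1.0, -0.005, -0.0]]
2770 [ 0.60162746 -0.10493083  0.17462184] [0.17221697 0.17471817 0.17636692] ((601.7760620117188, -105.29511260986328), (14.028200149536133, 49.65445327758789), 17.188854217529297)
[{'centre': [0.6008, -0.1067, 0.1588], 'conf': 0.7}]
[{'centre': [0.6006, -0.1085, 0.1241], 'conf': 0.58}]
[]
```

View pics/w9.png

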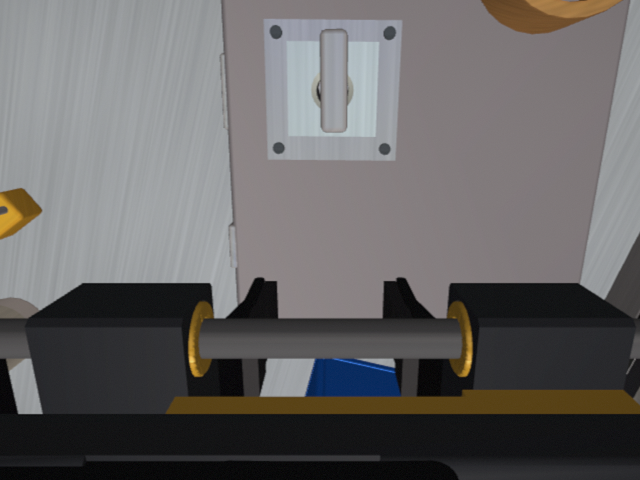

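View pics/s9c.png

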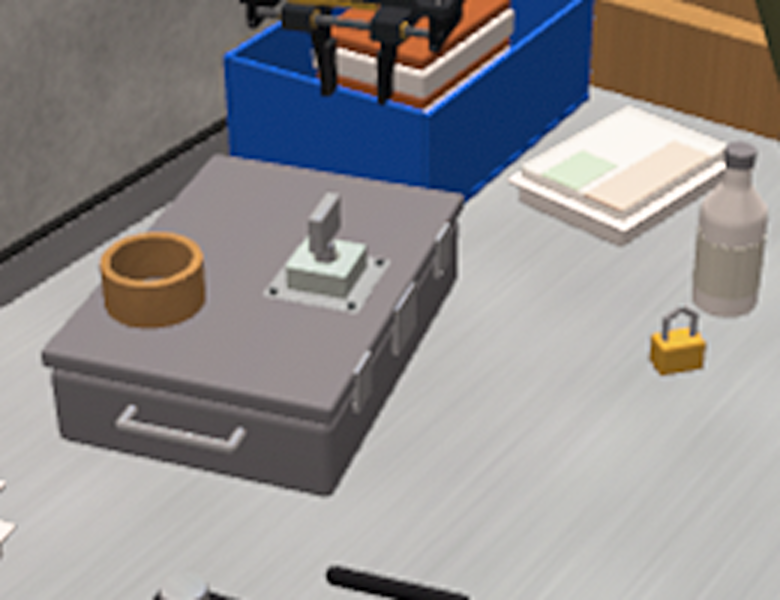

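The key stands at (334,80) in the well, parallel to the housing: 17.2° against 16.4°. Its top reads 0.1747, where 0.176 is expected for fully home and the depth bias is about −1.3 mm. One tilt check by a plane fit, then I hand in.

Run:
```python
from h import *
d=np.load('pics/w9_d.npy');c=np.load('pics/w9_c.npz');W=cloud(c,d)
def fit(m):
    P=W[m];P=P-P.mean(0);n=np.linalg.svd(P,full_matrices=False)[2][2];n*=np.sign(n[2]);return len(P),np.round(n,3)
k=np.ones((5,5),np.uint8)
def sel(lo,hi,r):
    m=(W[...,2]>lo)&(W[...,2]<hi)&(np.hypot(W[...,0]-.602,W[...,1]+.107)<r);return cv2.erode(m.astype(np.uint8),k)>0
print('key top',fit(sel(.168,.19,.04)),'housing',fit(sel(.115,.13,.045)),'t',readout.get_state()['time'])
p,d,c=snap('wrist','w10');W=cloud(c,d);print('key top',fit(sel(.168,.19,.04)),W[sel(.168,.19,.04)].mean(0),np.abs(readout.get_state()['qd']).max())
```

```text
key top (2000, array([-0.004, -0.007,  1.   ])) housing (4599, array([-0.001, -0.005,  1.   ])) t 23.3667
key top (1970, array([0.002, 0.002, 1.   ])) [ 0.60153788 -0.10690908  0.175031  ] 0.00356702653332007
```

Upright within 0.01 rad and at rest. Handing in.

```bash
python3 -c "
from h import *
print(job.close_job())"
```

```text
the job is handed in; nothing more can be done
None
```

The flat-bladed key is in the lock, fully home, turned parallel to the carrier's long sides and released. I handed the job in at about 23.5 s, and no verdict was reported.

- **Seating:** I pressed with about 6 N and swept clockwise. The blade found the slot late in the sweep, about 75° clockwise of its starting angle on the core. It then seated 9.0 mm below the core-face contact, the full drop into the slot.
- **Turning:** I turned it counter-clockwise to about 9° past parallel. The wrist force stayed under about 7 N throughout, against the 40 N limit.
- **Last checks:**
  - The handle is at 17.2°, against 16.4° for the housing.
  - The key is upright within about 0.01 rad, and the two last pictures show it at rest.
  - The handle top reads 0.175 m. That agrees with the expected 0.176 m within the depth bias of about 1.3 mm.
  - The gripper is clear of everything.
  - The last pictures show the tape, padlock, marker and spray bottle undisturbed. I did not re-measure the bystanders.

**What disagreed:** I felt no distinct end stop, only the core's steady torque of about 0.07 N m. The blade's play in the slot should have been used up about 7° past parallel. I did not force it further; I turned back within that play to parallel before letting go. So I cannot confirm that the core itself reached its stop.

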